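Tap a collet chuck into its marking nest and slide it in

ROBOT

A 6-joint arm with a two-finger parallel gripper is mounted at the origin on a cart in front of the work surface, level with it; the furniture and walls round the work are solid. World frame = base frame: x ahead of the robot, y to its left, z up, the work surface at z = 0. Lengths are in m, angles in rad, forces in N, time in s.
With the tool pointing down it reaches from about 0.35 to 0.775 m from the base axis. Payload 5.5 kg.
Tool frame: the origin (TCP) lies midway between the tips of the shut fingers; the grasp point (between the pads) lies 19 mm behind it; z points along the fingers, y is the line along which they close (so a half turn about z gives the same grasp; the last joint's range is limited). The gripper opens to 85 mm and grips with 20 to 120 N. Pads are 22 mm wide; open, the fingers measure 114 mm over their backs; the gripper's body (76 mm by 85 mm) begins 54 mm behind the grasp point. The pads swing forward as they close: fully open they stand 13 mm farther back than shut.
Start: joints at [-1.417, 0.313, 0.046, 1.304, 0, 1.431], TCP at [0.167, -0.55, 0.231] pointing down, gripper open.
Joint ranges: [-2.76, 2.76], [-0.86, 1.69], [-1.03, 1.26], [-2.2, 2.34], [-1.47, 1.5], [-3.14, 3.14]. Speed limits (rad/s): [2.57, 2.57, 3.14, 3.14, 3.14, 3.14].

INTERFACE

Orientations are given as a unit quaternion [w, x, y, z].
In Python, from workcell import env gives the robot as it stands.
- The arm moves only by the tool move_arm, never from a script. Its argument "targets" is a list of rows, each a list of 3 entries, a list of its own where there are three numbers: the shift along the tool's x, y, z in mm, then the turn, a rotation vector about the tool's x, y, z in units of 10 degrees (1.0 is 10 degrees), then the closure, from -1 (fully open) to 1 (shut). In form: [[[dx, dy, dz], [ax, ay, az], gripper], ...]. A call has 1 to 5 rows; each row is the pose to reach, as a shift and turn from the pose commanded when the call began, along the tool's axes at that moment; what a row does not reach only later rows make up. A row lasts 1/8 s, in which the tool goes at most 62.5 mm and 10.7 degrees, less where a joint would pass 70% of its speed; a pose out of reach is approached as far as the arm can. A call with a gripper value outside its range is refused whole. The fingers move at their own pace and stop on an object; "squeeze" is the grip in N (left out, the last holds). Time passes only in rows, so rows that repeat a pose let the fingers close. It gives the time, the measured TCP pose, the force, the opening and the grip force at its end, in the units of the state.
- env.get_state(): the state, without advancing time (a new reading comes with each control period).
- env.read_camera(name): name is "side" or "top" or "wrist"; returns a dict with "pixels" (480x640x3 uint8, red, green, blue), "fovy" (degrees; the focal length in pixels is half the picture's height over the tangent of half this angle, whatever the lens; pixels are square), "cx", "cy" (the principal point, pixels), "extrinsics" (4x4, takes a point from world to camera coordinates); the wrist camera has in their place "mount" (4x4, takes a point from camera to tool coordinates, whose origin is the TCP and whose axes are the flange's). Camera axes: x right, y up, looking along -z (the intrinsics and any distortion apply to the point x, -y, -z); pixel columns grow to the right and rows downward; lengths in m; the calibration is good to about 2 mm. A picture is of the moment at which its call begins: read the wrist's pose just before it. There is no depth.
- env.hand_in(): hands the job in; it is judged then, once.
Trained networks look in a picture, given as the dict that the camera call returned (one of the last four; its "shot" number tells which), for a name from the list of things; names that differ only in an ending like _2 or _b are one class to them, and where a whole thing is asked for, a point or a joint stands for the part that bears it (a point fixed in the world has none). Each returns a list of dicts, best first, with "confidence" (0 to 1); they miss things now and then, are a little off and sometimes report something else, mostly with a low value. They report only what shows in the picture. A call takes as long as a camera call. They do not tell look-alikes from the thing itself.
- env.spot_in(thing, picture): "centre" ([x, y, z] in m, in world coordinates, good to about 4 mm: the middle of the surface that is visible of it).
- env.regions_of(thing, picture): "mask" (480x640 bool, what is visible of it).
- env.landmark_of(thing, picture): "centre" ([x, y, z] in m, in world coordinates, good to about 4 mm: a listed point, or the origin of a listed thing).
The state is a dict: "clock": time; "joint_pos": joint angles; "qvel": joint speeds; "tau": joint torques, N m; "tcp_pos": TCP position; "orientation": TCP orientation; "wrist_force": force on the tool from outside, world axes, zero at the start; "ft_torque": the same for the moment, N m; "finger_gap": finger opening in m; "grip_force": force on a finger pad.
Only numpy, scipy, OpenCV 4.12 (cv2) and the standard library are available. Lean on these libraries where they do the work, as an engineer would, in place of code of your own. Each camera call takes 0.05 s, during which the arm holds its last target. There are 200 camera calls.

TASK

The short collet chuck on the loading shuttle stands half on the rim of its riser: nudge it with light fingertip taps until its nose drops fully into the round nest and it stands upright and level, without tipping it over or knocking it off the riser. Then push the shuttle's carriage gently all the way in to its stop at the far end, by the laser, the chuck still sitting in its nest, and take the hand away. Do not grip or lift anything, and leave the other things on the worktop where they are.

Things in the scene. Friction and masses are not known exactly. Their poses are not given: they have to be found in the camera images.
- chuck: short steel collet chuck standing nose down, 46 mm high, round: nose 22 mm across, nut 32 mm across from 6.5 to 15.5 mm up (widest, the place to tap), 22 mm body to 21.5 mm, bare 16 mm shank above. About 0.15 kg, slides at about 1 N, rocks easily. Origin: centre of the nose's underside, z up the shank. Starts 7 to 11 mm off the nest's centre in any direction, resting on the rim, partly over the nest
- riser: plain round aluminium riser, 52 mm across, 36 mm high, about 0.45 kg, standing loose in a 6 mm high collar on the carriage (0.8 mm play). In the middle of its flat top is the nest, a round recess 25.2 mm across and 3 mm deep. Origin: centre of its underside, z up; its yaw means nothing
- nest (a point): centre of the floor of the nest, 33 mm above the riser's origin (the rim is 3 mm higher). When seated the chuck's origin lies here, to about 1.6 mm sideways
- shuttle: base plate of the loading shuttle, 250 x 92 mm, 10 mm thick, screwed to the worktop, two rails along it and a stop block (top 34 mm above the worktop) at its far end. Origin: on the worktop under the centre of the parked riser; x along the rails, pointing to the stop (away from the robot), z up. The plate runs from 93 mm before to 157 mm beyond the origin
- carriage (a joint): travel of the carriage along the shuttle's x, in m: 0 parked at the near end (as it starts), 0.100 against the stop. It runs stiffly: about 3 N to move it, a little more when faster, and it stays where it is left
- push_plate (a point): on the carriage: middle of the near, outer face (facing the shuttle's -x, towards the robot) of the upright push plate, 46 mm wide, from 26 to 56 mm above the worktop, this point 44 mm above it; 75 mm before the centre of the riser
- collet_0: bare tapered steel spring collet, 18 mm across and 24 mm high, standing on the worktop left of the shuttle; to be left alone. Origin: centre of its underside
- collet_1: a second such collet, standing a little farther on; to be left alone. Origin: centre of its underside
- spare_collet_nut: black round collet nut, 38 mm across, 18 mm high, lying flat right of the shuttle; to be left alone. Origin: centre of its underside
- hex_key_b: black hex key, 88 x 31 x 5 mm, lying right of the shuttle; to be left alone. Origin: centre of its underside
- caliper: digital caliper, 240 x 75 x 14 mm, lying on the right of the worktop; to be left alone. Origin: centre of its underside
- marked_piece_0: chrome sleeve, 19 mm across, 30 mm high, standing on the right of the worktop; to be left alone. Origin: centre of its underside
- marked_piece_1: another such sleeve beside it; to be left alone. Origin: centre of its underside
Mind the look-alikes: they are no part of the job. Of the things shaped like the chuck, the steel one is meant. What is shaped like the riser but green is not meant.

How it is judged:
By the outcome, as a careful person would: the job done as asked, in the order asked, and still so for the second after the job is handed in, with the robot touching nothing.
It also fails if it takes over 48 s, if anything falls off the work surface, if the arm or the gripper's body presses on something with over 40 N, if the wrist force passes 120 N, or if a joint passes its speed limit or range.

## Working session

There is one attempt and no reset: what is moved stays moved. The work goes in short steps, Python scripts to look and compute and a tool call to move; the robot and the scene stay as the last step left them, time stands still between calls to the robot, and variables do not carry over. Pictures are saved under pics/ and viewed, at most 10 in all, crops included, and the job is handed in when it is done.

Besides the shell and the picture viewer there is one more tool, called after ">>>" as name(argument=value, ...), one argument or row to a line, values as JSON. move_arm: Moves the arm, as the interface text tells. Its arguments: {"type":"object","properties":{"targets":{"type":"array","items":{"type":"array"}},"squeeze":{"type":"number"}},"required":["targets"]}

```bash
mkdir -p pics; cat > h.py <<'E'
import numpy as np, cv2
from workcell import env
from scipy.spatial.transform import Rotation as R
def rot(q): return R.from_quat([q[1],q[2],q[3],q[0]]).as_matrix()
def save(p,n): cv2.imwrite('pics/'+n,p['pixels'][:,:,::-1])
def T(p,st=None):
    if 'extrinsics' in p: return np.array(p['extrinsics'])
    M=np.eye(4);M[:3,:3]=rot(st['orientation']);M[:3,3]=st['tcp_pos']
    return np.linalg.inv(M@np.array(p['mount']))
def f(p): return 240/np.tan(np.radians(p['fovy'])/2)
def proj(p,X,st=None):
    c=T(p,st)@np.append(X,1); return np.array([p['cx']+f(p)*c[0]/-c[2], p['cy']+f(p)*-c[1]/-c[2]])
def ray(p,u,v,z,st=None):
    t=np.linalg.inv(T(p,st)); d=t[:3,:3]@np.array([(u-p['cx'])/f(p),-(v-p['cy'])/f(p),-1]); o=t[:3,3]
    return o+d*(z-o[2])/d[2]
E
python3 - <<'E'
from h import *
s=env.get_state(); print(s)
for n in ['top','side']:
    p=env.read_camera(n); save(p,n+'0.png'); print(n,{k:v for k,v in p.items() if k!='pixels'})
    for t in ['chuck','riser','shuttle','push_plate','nest']:
        for r in env.landmark_of(t,p)[:3]: print(t,np.round(r['centre'],4),round(r['confidence'],2),proj(p,r['centre']).round())
E
```

```text
{'clock': 0.0, 'joint_pos': array([-1.41661803e+00,  3.13995896e-01,  4.49522811e-02,  1.30360082e+00,
       -4.79534364e-05,  1.43120824e+00]), 'qvel': array([-9.06840987e-04, -3.91569121e-04,  4.64362999e-04,  3.14674667e-04,
       -7.22565059e-04,  3.83676173e-05]), 'tau': array([-7.02534453e-04, -4.80625248e+01,  2.98535049e+01,  1.93494104e-02,
       -1.42995582e-04, -1.26423160e-06]), 'tcp_pos': array([ 0.16639838, -0.5498467 ,  0.23040052]), 'orientation': array([-9.23855566e-04,  9.89231618e-01,  1.46355562e-01, -3.07170893e-05]), 'wrist_force': array([-0.38887425, -0.53355822, -0.27229409]), 'ft_torque': array([-0.03874554, -0.04010604, -0.02480759]), 'grip_force': 0.0, 'finger_gap': 0.08558029922096105}
top {'fovy': 51.24039534197378, 'cx': 321.48807322806795, 'cy': 245.22734805351948, 'extrinsics': array([[ 0.02807093, -0.99958501, -0.00646694, -0.07791439],
       [ 0.99772868,  0.02762133,  0.06143733, -0.57395005],
       [-0.06123321, -0.00817686,  0.99808999, -1.10469253],
       [ 0.        ,  0.        ,  0.        ,  1.        ]]), 'shot': 1}
chuck [0.5314 0.093
[... 464 characters left out ...]
ics': array([[-0.87782976, -0.47849462, -0.02139621,  0.45156193],
       [ 0.18391434, -0.37797632,  0.90736399, -0.18309663],
       [-0.44225606,  0.79257605,  0.41980089, -0.58420139],
       [ 0.        ,  0.        ,  0.        ,  1.        ]]), 'shot': 2}
chuck [0.4557 0.0873 0.0417] 0.62 [326. 309.]
chuck [ 0.53   -0.0621  0.0023] 0.55 [329. 276.]
riser [0.5303 0.0884 0.0252] 0.8 [282. 307.]
riser [ 0.4808 -0.1211  0.0041] 0.78 [369. 267.]
riser [ 0.5309  0.0874 -0.0024] 0.28 [283. 322.]
push_plate [ 0.524   0.1854 -0.0024] 0.52 [248. 360.]
push_plate [ 0.6257 -0.2494  0.0036] 0.5 [330. 228.]
nest [ 0.4815 -0.1132  0.0336] 0.95 [367. 254.]
nest [0.5306 0.0891 0.0633] 0.89 [280. 284.]
```

```bash
python3 - <<'E'
import cv2,numpy as np
a=cv2.imread('pics/top0.png')[180:360,160:420];b=cv2.imread('pics/side0.png')[190:400,150:450]
a=cv2.resize(a,(433*800//433//2,277));b=cv2.resize(b,(400,280))
a=cv2.resize(cv2.imread('pics/top0.png')[200:330,200:400],(800,520))
cv2.imwrite('pics/a.png',a)
E
```

```text
(no output)
```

View pics/side0.png

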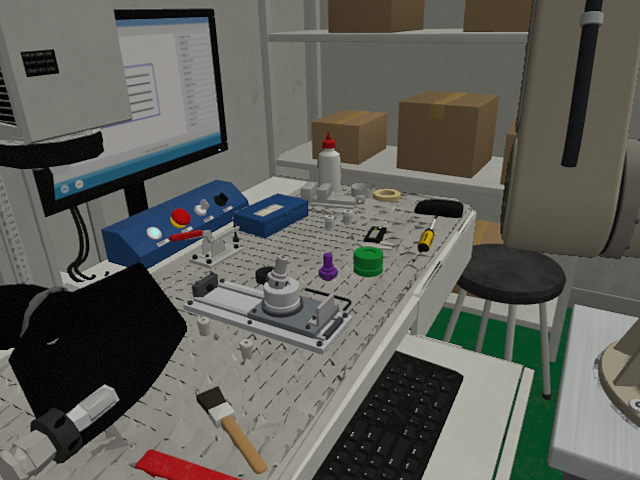

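View pics/a.png

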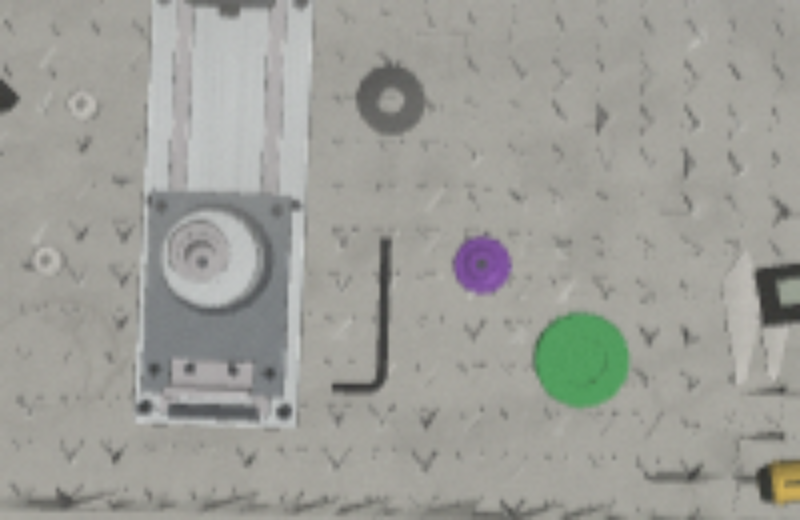

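```bash
python3 - <<'E'
from h import *
p=env.read_camera('top'); print(ray(p,250.5,264.5,.108),ray(p,254,264.2,.062))
w=env.read_camera('wrist');print(w['mount'],w['fovy'],w['cx'],w['cy'])
# carriage edges left/right of rails for yaw: plate corners crop px
for u,v in [(145,407),(284,411),(163,2),(303,3)]: print(ray(p,200+u/4,200+v/4,.012))
E
```

```text
[0.52658066 0.08227613 0.108     ] [0.52830168 0.08162441 0.062     ]
[[-4.78980089e-05  9.53314464e-01  3.01979354e-01  7.79148169e-02]
 [ 9.99999900e-01 -8.89496734e-05  4.39417505e-04  8.15647846e-04]
 [ 4.45764029e-04  3.01979345e-01 -9.53314364e-01 -1.42403437e-01]
 [ 0.00000000e+00  0.00000000e+00  0.00000000e+00  1.00000000e+00]] 58.98337266889905 317.2036305465106 237.55913436494794
[0.44415784 0.12544338 0.012     ]
[0.44414388 0.04751357 0.012     ]
[0.67274455 0.12403663 0.012     ]
[0.67432551 0.04462682 0.012     ]
```

>>> move_arm(
  targets=[
    [[38,-36,0],[0,0,0],1],
    [[78,-74,0],[0,0,0],1],
    [[118,-112,0],[0,0,0],1],
    [[160,-152,0],[0,0,0],1],
    [[200,-190,0],[0,0,0],1],
  ],
  squeeze=20,
)

```text
clock: 1.32
tcp_pos: [0.3036, -0.309, 0.2315]
orientation: [0.0, 0.989, 0.146, 0.0]
wrist_force: [1.0, 0.5, -0.0]
finger_gap: 0.0001
grip_force: 0.0
```

>>> move_arm(
  targets=[
    [[40,-38,0],[0,0,-1],1],
    [[80,-76,0],[0,0,-2],1],
    [[120,-114,0],[0,0,-3],1],
    [[160,-152,0],[0,0,-4],1],
    [[200,-190,0],[0,0,-5],1],
  ],
)

```text
clock: 1.95
tcp_pos: [0.4401, -0.0692, 0.2317]
orientation: [0.001, 0.833, 0.553, 0.0]
wrist_force: [0.0, -0.7, 0.2]
finger_gap: -0.0
grip_force: 0.0
```

>>> move_arm(
  targets=[
    [[45,5,5],[0,0,-0.8],1],
    [[90,10,10],[0,0,-1.6],1],
    [[135,15,15],[0,0,-2.3],1],
    [[178,21,20],[0,0,-2.3],1],
    [[178,21,20],[0,0,-2.3],1],
  ],
)

```text
clock: 2.58
tcp_pos: [0.5295, 0.0867, 0.2106]
orientation: [-0.0, 0.707, 0.707, -0.0]
wrist_force: [-0.5, 0.1, -0.4]
finger_gap: 0.0002
grip_force: 0.0
```

```bash
python3 - <<'E'
from h import *
s=env.get_state(); print(s['tcp_pos'],s['joint_pos'])
p=env.read_camera('wrist'); save(p,'w1.png')
for t in ['chuck','riser','nest','push_plate']:
    for r in env.landmark_of(t,p)[:3]: print(t,np.round(r['centre'],4),round(r['confidence'],2),proj(p,r['centre'],s).round())
cv2.imwrite('pics/w1.png',p['pixels'][:,:,::-1])
E
```

```text
[0.52947101 0.08673768 0.21055574] [ 1.25928894e-02  2.45874754e-01 -9.58667397e-02  1.22936557e+00
  2.11207619e-04  1.58246559e+00]
chuck [0.5321 0.0912 0.0607] 0.91 [320. 210.]
riser [0.5315 0.0879 0.0233] 0.73 [319. 203.]
push_plate [0.4573 0.0884 0.045 ] 0.68 [219. 209.]
```

View pics/w1.png

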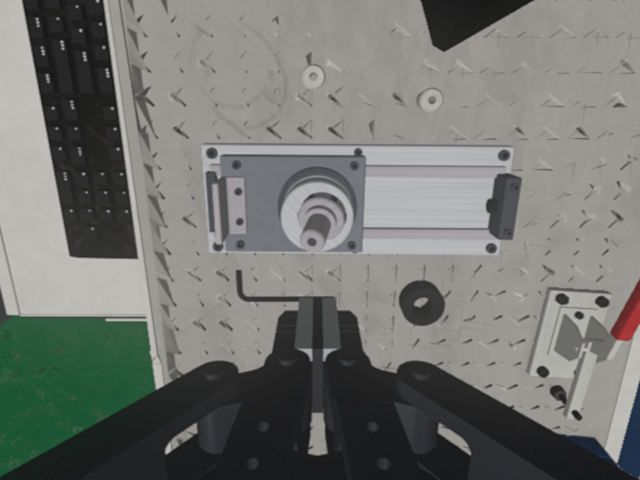

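```bash
cat >> h.py <<'E'
def overlay(p,s,circs,box,n,k=6):
    x0,y0,x1,y1=box; im=cv2.resize(np.ascontiguousarray(p['pixels'][y0:y1,x0:x1,::-1]),None,fx=k,fy=k,interpolation=cv2.INTER_CUBIC)
    a=np.linspace(0,2*np.pi,60)
    for (x,y,z,r,c) in circs:
        q=np.array([(proj(p,[x+r*np.cos(t),y+r*np.sin(t),z],s)-[x0,y0]+.5)*k for t in a])
        cv2.polylines(im,[q.round().astype(int)],True,c,1)
    cv2.imwrite('pics/'+n,im)
E
python3 - <<'E'
from h import *
s=env.get_state()
p=env.read_camera('wrist')
r=(.5305,.0865); c=(.5335,.0905)
overlay(p,s,[(*r,.062,.026,(0,0,255)),(*r,.062,.0126,(0,0,255)),(*c,.0775,.016,(0,255,0)),(*c,.108,.008,(255,0,0)),(*c,.0835,.011,(0,255,255))],(265,155,375,260),'o1.png',6)
E
```

```text
(no output)
```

View pics/o1.png

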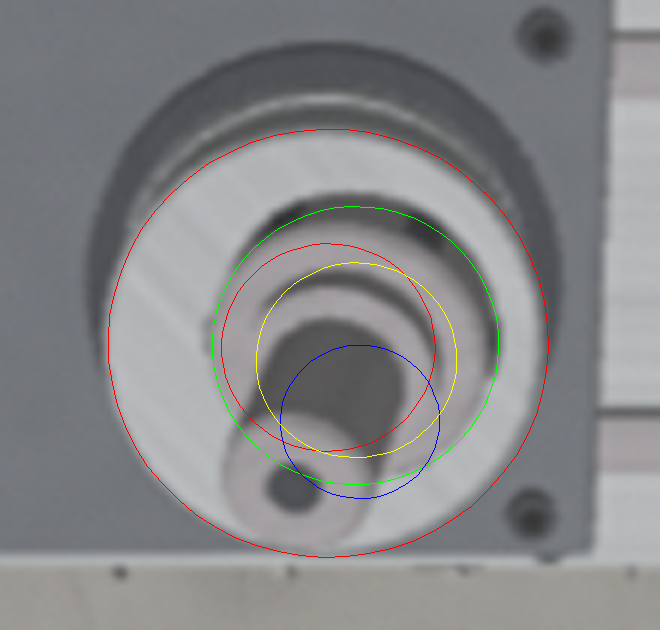

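>>> move_arm(
  targets=[
    [[10,10,0],[0,0,-1],1],
    [[20,20,0],[0,0,-2],1],
    [[31,32,0],[0,0,-3],1],
    [[31,32,0],[0,0,-4],1],
    [[31,32,0],[0,0,-5],1],
  ],
)

```text
clock: 3.5
tcp_pos: [0.5607, 0.1146, 0.2115]
orientation: [0.0, 0.341, 0.94, -0.0]
wrist_force: [-0.2, 0.5, 0.9]
finger_gap: 0.0001
grip_force: 0.0
```

>>> move_arm(
  targets=[
    [[0,0,0],[0,0,-1],1],
    [[0,0,0],[0,0,-2],1],
    [[0,0,0],[0,0,-3],1],
    [[0,0,0],[0,0,-4],1],
    [[0,0,0],[0,0,-5],1],
  ],
)

```text
clock: 4.12
tcp_pos: [0.5606, 0.1144, 0.2117]
orientation: [0.0, -0.088, 0.996, -0.0]
wrist_force: [-0.1, 0.5, -0.1]
finger_gap: -0.0003
grip_force: 0.0
```

>>> move_arm(
  targets=[
    [[0,0,20],[0,0,-1],1],
    [[0,0,40],[0,0,-2],1],
    [[0,0,60],[0,0,-3],1],
    [[0,0,80],[0,0,-3.5],1],
    [[0,0,80],[0,0,-3.5],1],
  ],
)

```text
clock: 4.75
tcp_pos: [0.5593, 0.1144, 0.1301]
orientation: [-0.001, -0.38, 0.925, 0.0]
wrist_force: [0.5, -0.8, 0.4]
finger_gap: 0.0001
grip_force: 0.0
```

```bash
python3 - <<'E'
from h import *
s=env.get_state(); print(s['tcp_pos'],s['orientation'])
p=env.read_camera('wrist')
r=(.5305,.0865); c=(.5345,.0905)
overlay(p,s,[(*r,.062,.026,(0,0,255)),(*c,.0775,.016,(0,255,0))],(200,100,460,330),'o2.png',3)
E
```

```text
[0.55934928 0.11443823 0.13009034] [-1.49177369e-03 -3.80223221e-01  9.24893450e-01  4.27443891e-04]
```

View pics/o2.png

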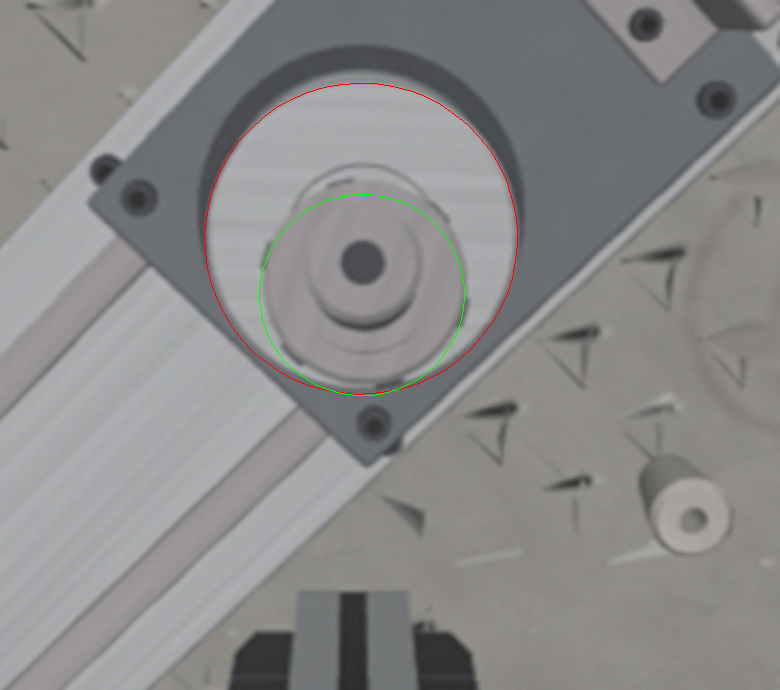

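>>> move_arm(
  targets=[
    [[-3,0,20],[0,0,0],1],
    [[-3,0,40],[0,0,0],1],
    [[-3,0,55],[0,0,0],1],
    [[-3,0,62],[0,0,0],1],
    [[-3,0,62],[0,0,0],1],
  ],
)

```text
clock: 5.42
tcp_pos: [0.5628, 0.1175, 0.0693]
orientation: [-0.0, -0.381, 0.925, 0.0]
wrist_force: [-0.2, 0.8, -0.0]
finger_gap: 0.0002
grip_force: 0.0
```

>>> move_arm(
  targets=[
    [[4,0,0],[0,0,0],1],
    [[7,0,0],[0,0,0],1],
    [[9,0,0],[0,0,0],1],
    [[10,0,0],[0,0,0],1],
    [[10,0,0],[0,0,0],1],
  ],
)

```text
clock: 6.05
tcp_pos: [0.5558, 0.1104, 0.0694]
orientation: [0.0, -0.381, 0.924, -0.0]
wrist_force: [-0.1, 0.0, 1.0]
finger_gap: -0.0002
grip_force: 0.0
```

```bash
python3 - <<'E'
from h import *
s=env.get_state(); print(s['tcp_pos'],s['wrist_force'])
p=env.read_camera('wrist')
r=(.5305,.0865)
overlay(p,s,[(*r,.062,.026,(0,0,255)),(*r,.0745,.016,(0,255,0))],(170,60,470,420),'o3.png',2)
E
```

```text
[0.55580387 0.11043803 0.0693602 ] [-0.10694375  0.02200225  0.99065996]
```

View pics/o3.png

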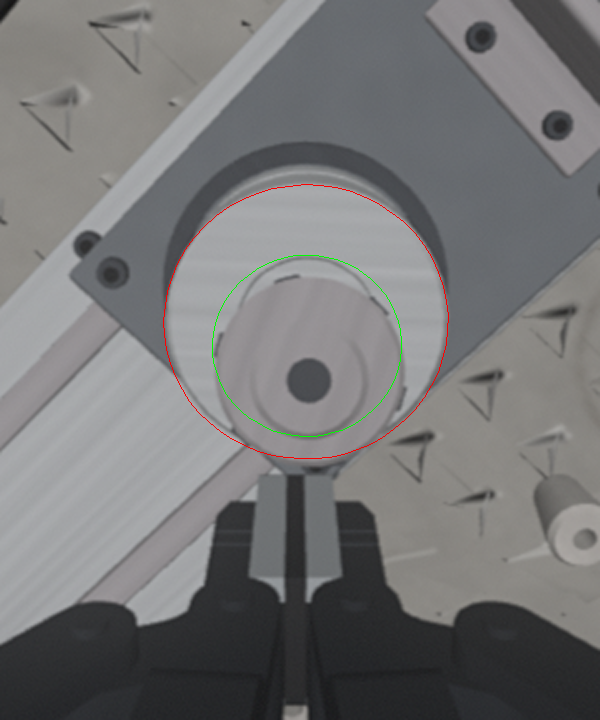

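>>> move_arm(
  targets=[
    [[1,1.3,2],[0,0,0],1],
    [[2,1.3,2],[0,0,0],1],
    [[3,1.3,2],[0,0,0],1],
    [[4,1.3,2],[0,0,0],1],
    [[4.5,1.3,2],[0,0,0],1],
  ],
)

```text
clock: 6.72
tcp_pos: [0.5523, 0.1084, 0.0676]
orientation: [0.001, -0.381, 0.924, -0.0]
wrist_force: [0.3, 1.5, 0.5]
finger_gap: 0.0
grip_force: 0.7
```

>>> move_arm(
  targets=[
    [[0.7,0,0],[0,0,0],1],
    [[1.2,0,0],[0,0,0],1],
    [[1.5,0,0],[0,0,0],1],
    [[1.5,0,0],[0,0,0],1],
  ],
)

```text
clock: 7.22
tcp_pos: [0.5506, 0.1072, 0.0673]
orientation: [-0.0, -0.381, 0.924, -0.0]
wrist_force: [1.0, 1.1, -0.1]
finger_gap: -0.0001
grip_force: 0.7
```

```bash
cat > look.py <<'E'
from h import *
import sys
s=env.get_state(); print(s['clock'],s['tcp_pos'],s['wrist_force'])
p=env.read_camera('wrist')
r=(.5305,.0865)
overlay(p,s,[(*r,.062,.026,(0,0,255)),(*r,.0745,.016,(0,255,0)),(*r,.105,.008,(255,0,0))],(170,100,470,330),sys.argv[1],2)
E
python3 look.py o4.png
```

```text
7.225 [0.55058787 0.10717002 0.06726049] [ 1.00955658  1.10663274 -0.10525602]
```

View pics/o4.png

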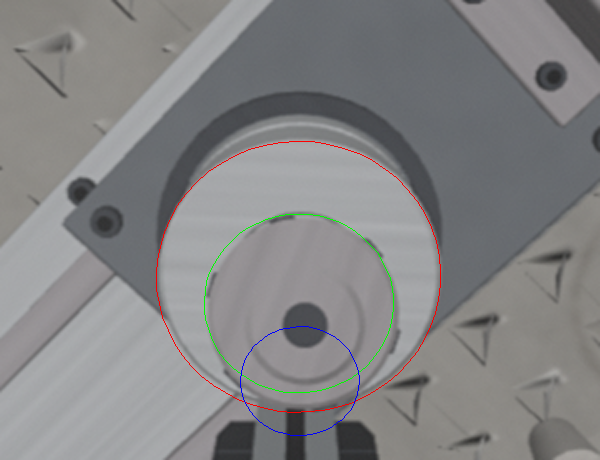

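>>> move_arm(
  targets=[
    [[0.5,0,0],[0,0,0],1],
    [[1.0,0,0],[0,0,0],1],
    [[1.5,0,0],[0,0,0],1],
    [[1.5,0,0],[0,0,0],1],
  ],
)

```text
clock: 7.78
tcp_pos: [0.5494, 0.1061, 0.0672]
orientation: [-0.0, -0.381, 0.924, -0.0]
wrist_force: [1.9, 0.4, 0.2]
finger_gap: 0.0003
grip_force: 0.6
```

```bash
cat > hole.py <<'E'
from h import *
s=env.get_state(); p=env.read_camera('wrist')
g=cv2.cvtColor(p['pixels'],cv2.COLOR_RGB2GRAY)
n,l,st,c=cv2.connectedComponentsWithStats((g<95).astype(np.uint8))
q=proj(p,[.5305,.0865,.105],s); print('seated hole px',q.round(1),'tcp',s['tcp_pos'].round(4),s['wrist_force'].round(1))
for i in range(1,n):
    w,h,a=st[i][2:5]
    if 150<a<1500 and .75<w/h<1.3 and np.hypot(*(c[i]-q))<70: print(c[i].round(1),a, 'at z.105:',ray(p,*c[i],.105,s).round(4))
E
python3 hole.py
```

```text
seated hole px [319.1 295.8] tcp [0.5494 0.1061 0.0672] [1.9 0.4 0.2]
[322.2 262.4] 369 at z.105: [0.5231 0.0803 0.105 ]
```

>>> move_arm(
  targets=[
    [[0.4,0,0],[0,0,0],1],
    [[0.8,0,0],[0,0,0],1],
    [[1.2,0,0],[0,0,0],1],
    [[1.2,0,0],[0,0,0],1],
  ],
)

```text
clock: 8.32
tcp_pos: [0.5487, 0.1052, 0.0673]
orientation: [-0.0, -0.381, 0.924, -0.0]
wrist_force: [1.6, 1.0, 0.6]
finger_gap: -0.0002
grip_force: 0.6
```

```bash
python3 hole.py
```

```text
seated hole px [319.2 299.6] tcp [0.5487 0.1052 0.0673] [1.6 1.  0.6]
[322.2 262.2] 366 at z.105: [0.5223 0.0794 0.105 ]
```

```bash
python3 look.py o5.png
```

```text
8.375 [0.54866452 0.10526205 0.06724639] [ 1.35059866 -0.06126058  1.31250344]
```

View pics/o5.png

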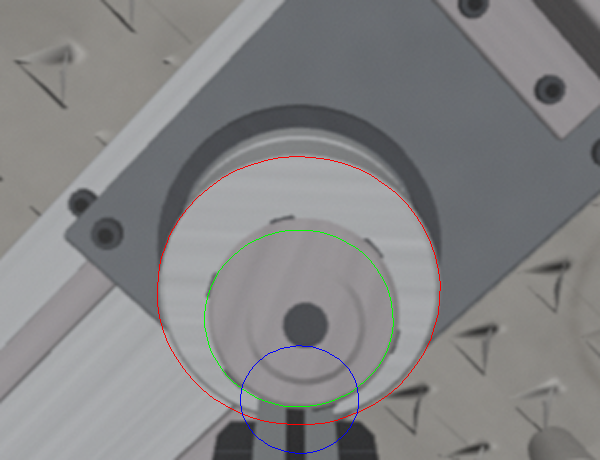

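>>> move_arm(
  targets=[
    [[0.5,0,0],[0,0,0],1],
    [[1.0,0,0],[0,0,0],1],
    [[1.0,0,0],[0,0,0],1],
    [[-5,0,0],[0,0,0],1],
    [[-5,0,0],[0,0,0],1],
  ],
)

```text
clock: 9.05
tcp_pos: [0.5523, 0.109, 0.0671]
orientation: [-0.0, -0.381, 0.924, -0.0]
wrist_force: [-0.1, 0.1, 0.3]
finger_gap: -0.0001
grip_force: 0.0
```

```bash
python3 hole.py
```

```text
seated hole px [319.1 282.1] tcp [0.5523 0.109  0.0671] [-0.1  0.1  0.3]
[318.  267.5] 360 at z.105: [0.5277 0.0834 0.105 ]
```

```bash
python3 - <<'E'
from h import *
s=env.get_state(); p=env.read_camera('wrist')
r=(.5305,.0865); c=(.5295,.0855)
overlay(p,s,[(*r,.062,.026,(0,0,255)),(*c,.0745,.016,(0,255,0)),(*c,.105,.008,(255,0,0))],(220,140,420,330),'tmp.png',3)
a=cv2.imread('pics/tmp.png')
q=env.read_camera('side')
overlay(q,None,[(*r,.062,.026,(0,0,255)),(*c,.0745,.016,(0,255,0)),(*c,.105,.008,(255,0,0))],(255,250,310,330),'tmp2.png',4)
b=cv2.imread('pics/tmp2.png'); o=np.zeros((570,820,3),np.uint8); o[:,:600]=a; o[:320,600:820]=b; cv2.imwrite('pics/o6.png',o[:, :800])
E
```

```text
(no output)
```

View pics/o6.png

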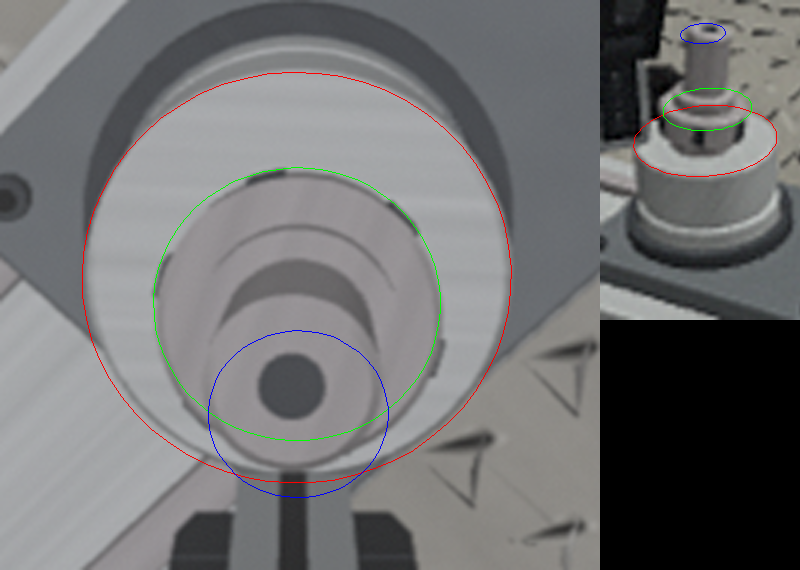

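```bash
cat > fit.py <<'E'
from h import *
from scipy.optimize import minimize
s=env.get_state(); p=env.read_camera('wrist')
rs=env.regions_of('chuck',p); print([(round(r['confidence'],2),int(r['mask'].sum())) for r in rs])
q=proj(p,[.53,.086,.08],s); 
m=min(rs,key=lambda r:np.hypot(*(np.argwhere(r['mask']).mean(0)[::-1]-q)))['mask']
K=4; y0,x0=int(q[1])-70,int(q[0])-70; M=cv2.resize(m[y0:y0+140,x0:x0+140].astype(np.uint8),None,fx=K,fy=K,interpolation=cv2.INTER_LINEAR)>0
a=np.linspace(0,2*np.pi,40,endpoint=False)
segs=[(0,6.5,11),(6.5,15.5,16),(15.5,21.5,11),(21.5,46,8)]
Tm=T(p,s)
def render(v):
    x,y,z,tx,ty=v; Rm=R.from_rotvec(np.array([tx,ty,0])).as_matrix(); im=np.zeros(M.shape,np.uint8)
    for a0,b0,r in segs:
        P=np.vstack([np.c_[r*np.cos(a),r*np.sin(a),np.full(40,h)] for h in (a0,b0)])
        P=(P@Rm.T+np.array([x,y,z]))/1000; C=P@Tm[:3,:3].T+Tm[:3,3]
        uv=np.c_[p['cx']+f(p)*C[:,0]/-C[:,2],p['cy']-f(p)*C[:,1]/-C[:,2]]
        uv=(uv-[x0,y0]+.5)*K
        cv2.fillConvexPoly(im,cv2.convexHull((uv*16).round().astype(np.int32)),1,shift=4)
    return im>0
def cost(v):
    g=render(v); return 1-(g&M).sum()/(g|M).sum()
for z,lim in ((59,0.0),(59,1)):
    best=None
    for t0 in ((0,0),(.1,-.1),(-.1,.1)) if lim else ((0,0),):
        fn=(lambda w: cost([w[0],w[1],z,w[2],w[3]])) if lim else (lambda w: cost([w[0],w[1],z,0,0]))
        w0=[530,86]+([*t0] if lim else []); n=len(w0)
        sx=np.vstack([w0]+[np.array(w0)+np.eye(n)[i]*([2,2,.1,.1][i]) for i in range(n)])
        r=minimize(fn,w0,method='Nelder-Mead',options=dict(initial_simplex=sx,xatol=.02,fatol=1e-4))
        if best is None or r.fun<best.fun: best=r
    print('tilt' if lim else 'upright',best.x.round(3),round(best.fun,4))
E
python3 fit.py
```

```text
[(0.83, 7263)]
upright [530.643  87.167] 0.1331
tilt [ 5.31652e+02  8.86330e+01  1.23000e-01 -8.50000e-02] 0.0222
```

>>> move_arm(
  targets=[
    [[-4,4,1],[0,0,-0.8],1],
    [[-2,9,1],[0,0,-1.6],1],
    [[-0.4,9,1],[0,0,-1.6],1],
    [[-0.4,9,1],[0,0,-1.6],1],
  ],
)

```text
clock: 9.8
tcp_pos: [0.5462, 0.1153, 0.0663]
orientation: [-0.0, -0.505, 0.863, -0.0]
wrist_force: [-0.2, -0.4, 0.4]
finger_gap: 0.0002
grip_force: 0.0
```

>>> move_arm(
  targets=[
    [[8,0,0],[0,0,0],1],
    [[-3,0,0],[0,0,0],1],
    [[-3,0,0],[0,0,0],1],
  ],
)

```text
clock: 10.18
tcp_pos: [0.5484, 0.1186, 0.0664]
orientation: [0.0, -0.506, 0.862, -0.0]
wrist_force: [0.0, -0.2, 0.6]
finger_gap: 0.0002
grip_force: 0.0
```

```bash
python3 hole.py; python3 fit.py
```

```text
seated hole px [321.  265.3] tcp [0.5484 0.1186 0.0664] [ 0.  -0.2  0.6]
[322.2 257.6] 351 at z.105: [0.5292 0.0848 0.105 ]
[300.3 289.3] 166 at z.105: [0.5387 0.0898 0.105 ]
[(0.61, 8053)]
upright [529.213  84.965] 0.038
tilt [ 5.29516e+02  8.55770e+01  2.10000e-02 -1.20000e-02] 0.0234
```

>>> move_arm(
  targets=[
    [[0,0,-45],[0,0,0],1],
    [[0,0,-95],[0,0,0],1],
    [[29,31,-105],[0,0,1],1],
    [[59,62,-105],[0,0,2],1],
    [[88,92,-105],[0,0,3],1],
  ],
)

```text
clock: 10.95
tcp_pos: [0.4232, 0.0858, 0.1715]
orientation: [0.0, -0.263, 0.965, -0.0]
wrist_force: [-1.1, -0.0, 0.6]
finger_gap: 0.0
grip_force: 0.0
```

>>> move_arm(
  targets=[
    [[0,0,0],[0,0,1],1],
    [[0,0,0],[0,0,2],1],
    [[0,0,0],[0,0,3.07],1],
    [[0,0,0],[0,0,3.07],1],
  ],
)

```text
clock: 11.45
tcp_pos: [0.4243, 0.0861, 0.1714]
orientation: [0.0, -0.002, 1.0, -0.0]
wrist_force: [0.3, 0.6, -0.3]
finger_gap: 0.0
grip_force: 0.0
```

```bash
python3 - <<'E'
from h import *
s=env.get_state(); print(s['tcp_pos'],s['orientation'],s['joint_pos'].round(2))
for n in ('wrist','top'):
    p=env.read_camera(n)
    for t in ['chuck','push_plate']:
        for r in env.landmark_of(t,p)[:2]: print(n,t,np.round(r['centre'],4),round(r['confidence'],2))
E
```

```text
[0.42434384 0.0860589  0.1713503 ] [ 7.72017445e-05 -2.10928596e-03  9.99997770e-01 -6.98199539e-05] [ 0.01  0.07 -0.41  1.09 -0.    0.01]
wrist chuck [ 0.5237 -0.0612 -0.0048] 0.75
wrist push_plate [0.4526 0.0891 0.0479] 0.92
top chuck [0.5263 0.0858 0.0609] 0.52
top chuck [ 0.5302 -0.0593 -0.    ] 0.43
top push_plate [0.4555 0.0906 0.0462] 0.85
top push_plate [0.5289 0.0906 0.0554] 0.41
```

>>> move_arm(
  targets=[
    [[0,1,40],[0,0,0],1],
    [[0,1,80],[0,0,0],1],
    [[0,1,115],[0,0,0],1],
    [[0,1,131],[0,0,0],1],
    [[0,1,131],[0,0,0],1],
  ],
)

```text
clock: 12.38
tcp_pos: [0.4231, 0.0871, 0.0391]
orientation: [-0.002, -0.001, 1.0, -0.0]
wrist_force: [-0.1, -0.6, -0.4]
finger_gap: 0.0002
grip_force: 0.0
```

>>> move_arm(
  targets=[
    [[-5,0,0],[0,0,0],1],
    [[-10,0,0],[0,0,0],1],
    [[-14,0,0],[0,0,0],1],
    [[-17,0,0],[0,0,0],1],
    [[-20,0,0],[0,0,0],1],
  ],
)

```text
clock: 13.0
tcp_pos: [0.4439, 0.0871, 0.0403]
orientation: [-0.001, -0.001, 1.0, -0.0]
wrist_force: [-3.4, 0.4, 1.8]
finger_gap: 0.0003
grip_force: 1.5
```

>>> move_arm(
  targets=[
    [[-2,0,0],[0,0,0],1],
    [[-5,0,0],[0,0,0],1],
    [[-8,0,0],[0,0,0],1],
    [[-11,0,0],[0,0,0],1],
    [[-14,0,0],[0,0,0],1],
  ],
)

```text
clock: 13.62
tcp_pos: [0.4583, 0.087, 0.04]
orientation: [-0.0, -0.001, 1.0, -0.0]
wrist_force: [-2.4, -0.3, 0.4]
finger_gap: 0.0002
grip_force: 1.6
```

>>> move_arm(
  targets=[
    [[-3,0,0],[0,0,0],1],
    [[-6,0,0],[0,0,0],1],
    [[-9,0,0],[0,0,0],1],
    [[-12,0,0],[0,0,0],1],
    [[-15,0,0],[0,0,0],1],
  ],
)

```text
clock: 14.25
tcp_pos: [0.4735, 0.0871, 0.0402]
orientation: [-0.0, -0.001, 1.0, -0.0]
wrist_force: [-2.3, -2.6, -1.8]
finger_gap: -0.0003
grip_force: 1.6
```

>>> move_arm(
  targets=[
    [[-3,0,0],[0,0,0],1],
    [[-6,0,0],[0,0,0],1],
    [[-9,0,0],[0,0,0],1],
    [[-12,0,0],[0,0,0],1],
    [[-15,0,0],[0,0,0],1],
  ],
)

```text
clock: 14.88
tcp_pos: [0.4886, 0.0872, 0.0403]
orientation: [0.0, -0.001, 1.0, -0.0]
wrist_force: [-2.9, -2.7, -1.7]
finger_gap: 0.0003
grip_force: 1.6
```

```bash
python3 - <<'E'
from h import *
s=env.get_state(); print(s['tcp_pos'],s['wrist_force'])
for n in ('top','side'):
    p=env.read_camera(n)
    for t in ['chuck','push_plate','riser']:
        for r in env.landmark_of(t,p)[:2]: print(n,t,np.round(r['centre'],4),round(r['confidence'],2))
E
```

```text
[0.48864678 0.08718402 0.04027718] [-2.92806298 -2.72458476 -1.74031249]
top chuck [ 0.5278 -0.0625  0.0013] 0.62
top chuck [0.5707 0.0841 0.06  ] 0.58
top push_plate [0.502  0.0914 0.0435] 0.57
top riser [ 0.4786 -0.118  -0.0017] 0.66
top riser [0.5734 0.0848 0.0257] 0.65
side chuck [0.5789 0.0883 0.0606] 0.65
side chuck [ 0.5306 -0.0595  0.0007] 0.52
side push_plate [0.5015 0.0868 0.0425] 0.88
side push_plate [0.5754 0.0863 0.0287] 0.58
side riser [ 4.806e-01 -1.195e-01  4.000e-04] 0.92
side riser [0.5758 0.0854 0.0248] 0.8
```

>>> move_arm(
  targets=[
    [[-3,0,0],[0,0,0],1],
    [[-6,0,0],[0,0,0],1],
    [[-9,0,0],[0,0,0],1],
    [[-12,0,0],[0,0,0],1],
    [[-15,0,0],[0,0,0],1],
  ],
)

```text
clock: 15.9
tcp_pos: [0.5036, 0.0873, 0.0403]
orientation: [-0.0, -0.001, 1.0, -0.0]
wrist_force: [-3.4, -0.1, 2.9]
finger_gap: 0.0005
grip_force: 1.7
```

>>> move_arm(
  targets=[
    [[-3,0,0],[0,0,0],1],
    [[-6,0,0],[0,0,0],1],
    [[-9,0,0],[0,0,0],1],
    [[-12,0,0],[0,0,0],1],
    [[-15,0,0],[0,0,0],1],
  ],
)

```text
clock: 16.52
tcp_pos: [0.5186, 0.0872, 0.0403]
orientation: [0.0, -0.001, 1.0, -0.0]
wrist_force: [-3.4, -0.1, 2.0]
finger_gap: 0.0001
grip_force: 1.6
```

>>> move_arm(
  targets=[
    [[-3,0,0],[0,0,0],1],
    [[-6,0,0],[0,0,0],1],
    [[-9,0,0],[0,0,0],1],
    [[-12,0,0],[0,0,0],1],
    [[-15,0,0],[0,0,0],1],
  ],
)

```text
clock: 17.15
tcp_pos: [0.5336, 0.0872, 0.0402]
orientation: [-0.0, -0.001, 1.0, -0.0]
wrist_force: [-3.5, -1.0, 2.5]
finger_gap: 0.0
grip_force: 1.6
```

>>> move_arm(
  targets=[
    [[-2,0,0],[0,0,0],1],
    [[-4,0,0],[0,0,0],1],
    [[-6,0,0],[0,0,0],1],
    [[-7,0,0],[0,0,0],1],
  ],
)

```text
clock: 17.65
tcp_pos: [0.5405, 0.0873, 0.0402]
orientation: [-0.0, -0.001, 1.0, -0.0]
wrist_force: [-3.3, -2.2, 2.1]
finger_gap: 0.0003
grip_force: 1.5
```

Creeping to the stop, watching for the force to rise.

>>> move_arm(
  targets=[
    [[-0.6,0,0],[0,0,0],1],
    [[-1.2,0,0],[0,0,0],1],
    [[-1.8,0,0],[0,0,0],1],
    [[-2.4,0,0],[0,0,0],1],
    [[-3,0,0],[0,0,0],1],
  ],
)

```text
clock: 18.27
tcp_pos: [0.5433, 0.0873, 0.0402]
orientation: [-0.0, -0.001, 1.0, -0.0]
wrist_force: [-4.6, -2.5, 1.2]
finger_gap: -0.0001
grip_force: 2.5
```

>>> move_arm(
  targets=[
    [[-0.5,0,0],[0,0,0],1],
    [[-1,0,0],[0,0,0],1],
    [[-1.5,0,0],[0,0,0],1],
  ],
)

```text
clock: 18.65
tcp_pos: [0.5434, 0.0873, 0.0402]
orientation: [-0.001, -0.001, 1.0, -0.0]
wrist_force: [-7.3, -3.4, 5.2]
finger_gap: -0.0
grip_force: 4.0
```

>>> move_arm(
  targets=[
    [[-0.6,0,0],[0,0,0],1],
    [[3,0,0],[0,0,0],1],
    [[15,0,0],[0,0,0],1],
    [[35,0,0],[0,0,0],1],
    [[60,0,0],[0,0,0],1],
  ],
)

```text
clock: 19.27
tcp_pos: [0.485, 0.0876, 0.0405]
orientation: [0.001, -0.001, 1.0, 0.0]
wrist_force: [0.1, 0.2, 0.5]
finger_gap: 0.0001
grip_force: 0.0
```

>>> move_arm(
  targets=[
    [[20,0,-40],[0,0,0],1],
    [[20,0,-90],[0,0,0],1],
    [[20,0,-140],[0,0,0],1],
    [[20,0,-140],[0,0,0],1],
  ],
)

```text
clock: 19.77
tcp_pos: [0.468, 0.0876, 0.1848]
orientation: [0.005, -0.001, 1.0, 0.0]
wrist_force: [0.4, 0.7, -0.3]
finger_gap: 0.0004
grip_force: 0.0
```

```bash
python3 - <<'E'
from h import *
s=env.get_state(); print(s['tcp_pos'],s['wrist_force'])
q=env.read_camera('side'); p=env.read_camera('top')
for n,pp in (('side',q),('top',p)):
    for t in ['chuck','push_plate','riser']:
        for r in env.landmark_of(t,pp)[:2]: print(n,t,np.round(r['centre'],4),round(r['confidence'],2))
r=(.6305,.0865)
C=[(*r,.062,.026,(0,0,255)),(*r,.0745,.016,(0,255,0)),(*r,.105,.008,(255,0,0))]
overlay(p,None,C,(220,200,300,320),'t1.png',5);overlay(q,None,C,(180,230,260,350),'t2.png',5)
cv2.imwrite('pics/o7.png',np.hstack([cv2.imread('pics/t1.png'),cv2.imread('pics/t2.png')])[:600])
E
```

```text
[0.46798485 0.08763191 0.18475396] [ 0.40405488  0.72410406 -0.32850816]
side chuck [0.6295 0.0877 0.0598] 0.61
side push_plate [0.5539 0.0862 0.0451] 0.66
side riser [0.6314 0.0883 0.0281] 0.69
side riser [ 0.4813 -0.1168  0.0045] 0.68
top chuck [ 0.5293 -0.0618 -0.0019] 0.73
top chuck [0.6257 0.0872 0.0575] 0.45
top push_plate [0.5573 0.0905 0.0412] 0.67
top riser [ 0.4814 -0.1177 -0.0039] 0.91
top riser [0.6269 0.0855 0.0283] 0.74
```

View pics/o7.png

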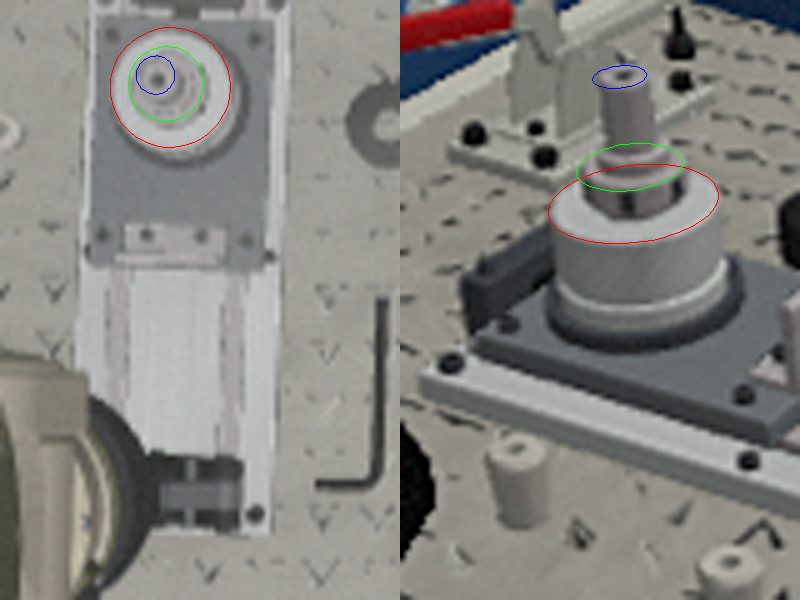

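```bash
python3 -c "
from workcell import env
print(env.hand_in())"
```

```text
the job is handed in; nothing more can be done
None
```

I tapped the chuck down into its nest, where it stands upright in the final pictures, pushed the carriage in to its stop with light force, withdrew the hand clear and handed the job in at about 20 s; no verdict came back.

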